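# Dip the jar spatula to the bottom of the cup

## Robot

A 7-joint arm with a two-finger parallel gripper is mounted at the origin on the work surface. World frame = base frame: x ahead of the robot, y to its left, z up, the work surface at z = 0. Lengths are in m, angles in rad, forces in N, time in s.
With the tool pointing down it reaches from about 0.35 to 0.9 m from the base axis. Payload 8.1 kg.
Tool frame: the origin (TCP) lies on the mounting face of the last link; the fingertips stand 178 mm ahead of it and the grasp point (between the pads) lies 159 mm ahead of it; z points along the fingers, x is the direction in which the jaws open and shut, and the axes are right-handed (so a half turn about z gives the same grasp; the last joint's range is limited). The gripper opens to 92 mm and grips with 3 to 60 N. Pads are 19 mm wide; open, the fingers measure 130 mm over their backs; the gripper's body (75 mm by 190 mm) begins 47 mm behind the grasp point.
Start: joints at [-1.234, 0.434, 0.025, 1.573, -0.012, 1.134, -0.075], TCP at [0.266, 0.566, 0.405] pointing down, gripper open.
Joint ranges: [-2.62, 2.62], [-0.44, 2.09], [-1.27, 1.32], [0.08, 2.57], [-1.32, 4.46], [0.12, 2], [-2.74, 2.74]. Speed limits (rad/s): [2.22, 2.22, 3.01, 3.01, 3.14, 3.14, 3.14].

## Interface

Orientations are given as a unit quaternion [x, y, z, w].
In Python, from cell import env, imaging gives the robot as it stands. Calls block until the motion is done:
- env.reach(position, orientation): joint-space move of the TCP to a pose.
- env.move_l(position, max_speed=0.15, ori=None): straight line of the TCP; ori=None keeps the orientation; max_speed is the mean speed in m/s.
- env.move_joints(angles): joint-space move.
- env.set_gripper(opening): finger opening in m; the grip force is fixed at half the most; returns when the fingers have stopped.
- env.sleep(seconds).
- env.solve_ik(position, orientation): joint angles nearest the present ones, or None.
- imaging.snapshot(name): name is "scene" or "top" or "wrist"; returns a dict with "img" (384x512x3 uint8, red, green, blue), "mtx" (3x3 intrinsics, pixels), "extrinsics" (4x4, takes a point from camera to world coordinates); the wrist camera has in their place "mount" (4x4, takes a point from camera to tool coordinates, whose origin is the TCP and whose axes are the tool frame's). Camera axes: x right, y down, z forward; pixel columns grow to the right and rows downward; lengths in m; the calibration is good to about 2 mm. A picture is of the moment at which its call begins: read the wrist's pose just before it. There is no depth.
A pose or a line that the arm cannot do raises env.Unreachable and nothing moves.
- env.close_job(): hands the job in, once; it reports no verdict.
Readings, each from a call of its own:
- env.get_t(): time.
- env.get_joints(): joint angles.
- env.get_qvel(): joint speeds.
- env.get_tau(): joint torques, N m.
- env.get_position(): TCP position.
- env.get_ee_rot(): TCP orientation.
- env.get_force(): force on the tool from outside, world axes, zero at the start.
- env.get_moment(): the same for the moment, N m.
- env.get_grip_width(): finger opening in m.
Only numpy, scipy, OpenCV 4.12 (cv2) and the standard library are available. Lean on these libraries where they do the work, as an engineer would, in place of code of your own. Each camera call takes 0.05 s, during which the arm holds its last target. There are 200 camera calls.

## Task

Dry run of scraping out a cup: draw the black jar spatula out from under the dish rack, dip its blade into the plain ceramic cup without a handle (not the mug) until the tip gently touches the bottom, and keep it there a moment. The cup is deep, so the spatula has to be held by its handle and steeply; then lift it out and lay it flat along the middle of the stone slab. Leave the cup standing where it is and the other things undisturbed.

Things in the scene. Friction and masses are not known exactly. Their poses are not given: they have to be found in the camera images.
- spatula: black nylon jar spatula, 220 long, flat underside. Blade 28 wide, 10 thick, x = 48 to 110, half-round tip; handle 16 wide, 14 thick, to x = -110. 70 g. Starts flat on the worktop with only its last 100 mm, blade first, sticking out from under the dish rack's front edge. Origin: middle of its length, on the underside; x to the blade tip, y across, z out of its upper face.
- spatula_tip (a point): the point of the blade's tip, mid-thickness (5 mm above the underside)
- cup: plain white ceramic cup WITHOUT a handle, loose: 90 high, outside 84 wide at the rim, 76 at the foot, wall 4, inner floor 6 above the worktop (inside 76 wide at the mouth, 68 at the floor). Origin: centre of its underside, z up. Stands to the left or right of the slab; the mug has the other place.
- slab: flat polished stone slab (spoon rest) fixed on the worktop in front of the robot, 110 x 300, 8 thick. Origin: centre of its underside; y along its length, z up.
- rack: grey plastic dish rack with plates and a cutting board on edge, fixed, on four corner feet at the far side; 270 deep, 400 wide, rim 120 high, contents up to 215 high, gap under its floor 36. Origin: middle of its front edge, at worktop height; x to the back of the rack, y along the front edge; feet 185 to each side of the middle.
- mug: white ceramic mug with a handle, 84 diameter, 90 high: a bystander. Origin: centre of its underside; handle at +y.
- saucepan: aluminium saucepan, 180 diameter, 85 high, long black handle along -y: a bystander. Origin: centre of its underside.
- spoon: wooden spoon lying on the worktop, 190 long: a bystander. Handle to -x.
- sponge: dish sponge, 110 x 70 x 32: a bystander. Origin: centre of its underside.
- oil: green glass oil bottle, 64 diameter, 220 high: a bystander. Origin: centre of its underside.
Things that resemble listed ones, but are neither listed nor needed, are in the scene too. Several things have the shape of the spatula; the one meant has the colours described above. Leave any purple look-alike of the cup alone.

How it is judged:
By the outcome, as a careful person would: the job done as asked, in the order asked, and still so for the second after the job is handed in, with the robot touching nothing.
It also fails if it takes over 64 s, if anything falls off the work surface, if the arm or the gripper's body presses on something with over 40 N, if the wrist force passes 120 N, or if a joint passes its speed limit or range.

## Working session

There is one attempt and no reset: what is moved stays moved. The work goes in short steps, each a Python script; the robot and the scene stay as the last script left them, time stands still between calls to the robot, and variables do not carry over. Pictures are saved under pics/ and viewed, about 8 in all and at most 12, crops included, and the job is handed in when it is done.

```bash
ls; mkdir -p pics
python3 - <<'E'
from cell import env, imaging
import cv2, numpy as np
for n in("scene","top"):
    s=imaging.snapshot(n); cv2.imwrite(f"pics/{n}0.png",cv2.resize(s["img"][:,:,::-1],(800,600),interpolation=cv2.INTER_CUBIC))
    np.savez(f"{n}.npz",**s); print(n,s["mtx"].round(1).tolist(),s["extrinsics"].round(3).tolist())
print(env.get_t(), imaging.snapshot("wrist")["mount"].round(3).tolist(), env.get_ee_rot())
E
```

```text
pics
scene [[354.3, 0.0, 249.7], [0.0, 354.3, 197.0], [0.0, 0.0, 1.0]] [[-0.839, 0.461, -0.289, 0.775], [0.543, 0.719, -0.433, 0.401], [0.008, -0.521, -0.854, 0.879], [0.0, 0.0, 0.0, 1.0]]
top [[355.4, 0.0, 250.5], [0.0, 355.4, 191.8], [0.0, 0.0, 1.0]] [[0.01, -0.996, 0.086, 0.405], [-1.0, -0.012, -0.019, -0.007], [0.02, -0.086, -0.996, 1.126], [0.0, 0.0, 0.0, 1.0]]
0.1 [[1.0, -0.001, -0.001, -0.0], [0.001, 0.963, 0.269, -0.073], [0.001, -0.269, 0.963, 0.019], [0.0, 0.0, 0.0, 1.0]] [ 8.44348737e-01  5.35793692e-01 -4.57735200e-04  3.46914597e-04]
```

View pics/top0.png

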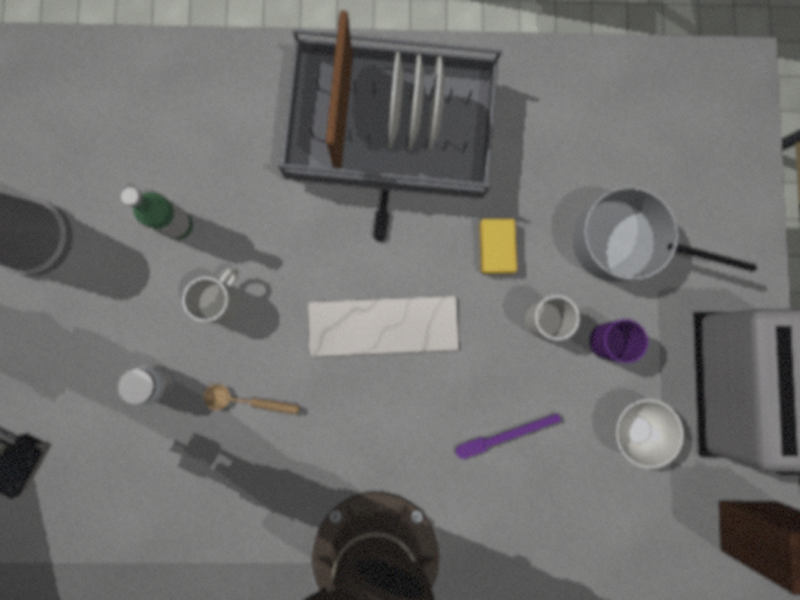

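View pics/scene0.png

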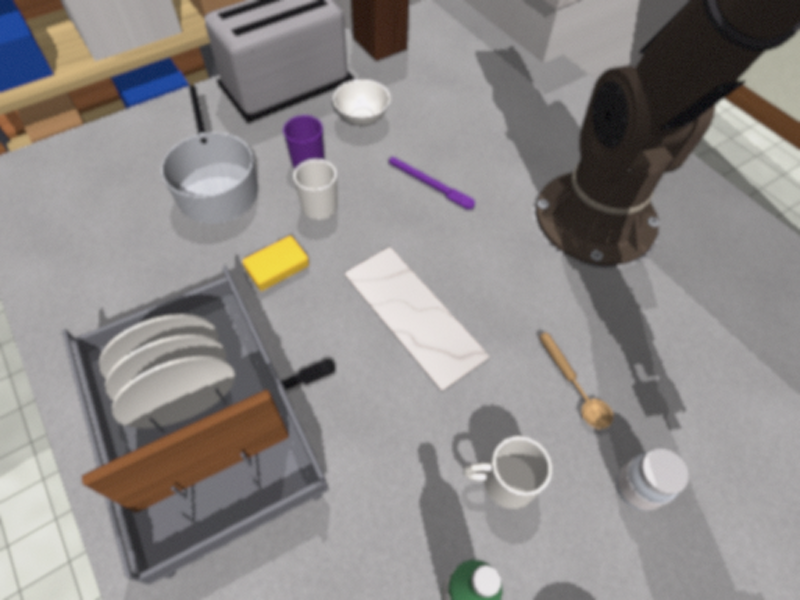

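Top view shows these candidates.
- **Spatula:** the black one at (382,215) under the rack edge. Rivals are the purple spatula (510,437), the wooden spoon (250,400) and the pan handle (710,257).
- **Cup:** the white handle-less one at (555,318). Rivals are the purple cup (620,340), the mug with handle (205,298) and the bowl (650,433).

The slab is at (383,326), so the cup is on its right. I'll check both choices in one close crop.

```bash
cat > h.py <<'E'
import numpy as np, cv2
from scipy.spatial.transform import Rotation as R
def pix2w(mtx,T,u,v,z):
    d=T[:3,:3]@np.linalg.solve(mtx,[u,v,1.]); return T[:3,3]+d*(z-T[2,3])/d[2]
def top(u8,v8,z):   # pixel of the 800x600 enlargement
    s=np.load("top.npz"); return pix2w(s["mtx"],s["extrinsics"],(u8+.5)/1.5625-.5,(v8+.5)/1.5625-.5,z)
E
python3 - <<'E'
import cv2,numpy as np
from h import *
im=np.load("top.npz")["img"][:,:,::-1]
a=im[108:168,210:290]; b=im[180:240,320:400]; 
c=[cv2.resize(x,(400,300),interpolation=cv2.INTER_CUBIC) for x in (a,b)]
d=cv2.resize(im[180:240,190:300],(733,400),interpolation=cv2.INTER_CUBIC)
o=np.zeros((600,800,3),np.uint8); o[:300]=np.hstack(c); o[300:,:]=cv2.resize(im[185:232,190:300],(800,300),interpolation=cv2.INTER_CUBIC)
cv2.imwrite("pics/crop1.png",o)
for n,u,v,z in [("cup rim",556,318,.09),("slab tl",309,302,.008),("tr",456,297,.008),("br",458,349,.008),("bl",311,356,.008),("tip",380,240,.005),("rackrim L",283,177,.12),("rackrim R",488,193,.12),("sponge L",481,245,.03),("mug",205,299,.09)]: print(n,top(u,v,z).round(3))
E
```

```text
cup rim [ 0.464 -0.336  0.09 ]
slab tl [0.496 0.138 0.008]
tr [ 0.509 -0.159  0.008]
br [ 0.404 -0.163  0.008]
bl [0.387 0.131 0.008]
tip [ 0.625 -0.004  0.005]
rackrim L [0.717 0.176 0.12 ]
rackrim R [ 0.693 -0.203  0.12 ]
sponge L [ 0.613 -0.206  0.03 ]
mug [0.492 0.32  0.09 ]
```

View pics/crop1.png

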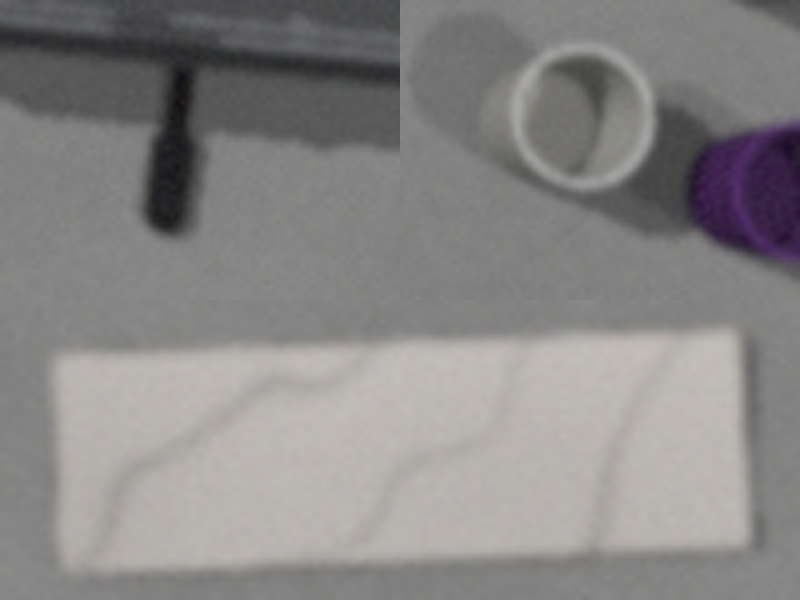

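The crop shows the black spatula with its blade tip at crop (167,235), its neck at (172,135) and its handle entering under the rim at (182,68). The white cup rim is centred at (585,116), with no handle. The slab corners are clear.

Run:
```python
from h import *
from cell import env
s=np.load("top.npz")
def P(u,v,z): return pix2w(s["mtx"],s["extrinsics"],u,v,z)
f=lambda u,v,z:P(210+(u+.5)/5-.5,108+(v+.5)/5-.5,z)
tip=f(167,235,.005);neck=f(172,135,.01);hd=f(182,68,.014)
print("tip",tip.round(3),"neck",neck.round(3),"handle",hd.round(3), np.linalg.norm(tip-hd))
g=lambda u,v:P(190+(u+.5)/7.273-.5,185+(v-300+.5)/6.383-.5,.008)
c=np.array([g(52,354),g(741,330),g(752,545),g(65,572)])
m=c.mean(0); print("slab",m.round(4), "len",np.linalg.norm(c[0]-c[1]),np.linalg.norm(c[2]-c[3]),"wid",np.linalg.norm(c[0]-c[3]),np.linalg.norm(c[1]-c[2]))
d=(c[0]-c[1])+(c[3]-c[2]); print("slab yaw of y",np.degrees(np.arctan2(-d[0],d[1])))
cup=P(320+185.5/5-.5,180+116.5/5-.5,.09);print("cup",cup.round(3))
# IK checks for dip: spatula dir az a, steepness e, relative lean r, grip at xs
for r in (0,20,40):
  for st in (65,75,85):
    ok=[]
    for az in range(-180,180,15):
      a=np.radians(az); h=np.array([np.cos(a),np.sin(a),0]);up=np.array([0,0,1.])
      st_=np.radians(st); x=-h*np.cos(st_)-up*np.sin(st_)     # tip dir; handle leans to +h
      n=np.cos(st_)*up-h*np.sin(st_)                              # upper face normal
      zt=-n*np.cos(np.radians(r))+x*np.sin(np.radians(r))     # tool z
      y=np.cross(n,x); 
      for sg in (1,-1):
        X=sg*y; M=np.c_[X,np.cross(zt,X),zt]
        g0=np.array([cup[0],cup[1],.008])-x*.165
        q=env.solve_ik(g0-.17*zt,R.from_matrix(M).as_quat())
        if q is not None: ok.append((az,sg))
    print(r,st,ok)
```

```text
tip [ 0.621 -0.004  0.005] neck [ 0.685 -0.006  0.01 ] handle [ 0.727 -0.012  0.014] 0.10715024493654794
slab [ 0.4502 -0.0122  0.008 ] len 0.29924221308776494 0.29604004799121364 wid 0.10718011734927327 0.10632417054464802
slab yaw of y 3.064019380180839
cup [ 0.466 -0.339  0.09 ]
0 65 [(-180, 1), (-180, -1), (-165, 1), (-165, -1), (-150, 1), (-150, -1), (-135, 1), (-135, -1), (-120, 1), (-120, -1), (-105, 1), (-105, -1), (-90, 1), (-90, -1), (-75, 1), (-75, -1), (-60, 1), (-60, -1), (-45, 1), (-45, -1), (-30, 1), (-30, -1), (-15, 1), (-15, -1), (0, 1), (0, -1), (15, 1), (15, -1), (30, 1), (30, -1), (45, 1), (45, -1), (60, 1), (60, -1), (75, 1), (75, -1), (90, 1), (90, -1), (105, 1), (105, -1), (120, 1), (120, -1), (165, 1)]
0 75 [(-165, 1), (-165, -1), (-150, 1), (-150, -1), (-135, 1), (-135, -1), (-120, 1), (-120, -1), (-105, 1), (-105, -1), (-90, 1), (-90, -1), (-75, 1), (-75, -1), (-60, 1), (-60, -1), (-15, 1), (-15, -1), (0, 1), (0, -1), (15, 1), (15, -1), (30, 1), (30, -1), (45, 1), (45, -1), (60, 1), (60, -1), (75, 1), (75, -1), (90, 1), (90, -1), (105, 1), (105, -1)]
0 85 [(
[... 2408 characters left out ...]
 (15, -1), (30, 1), (30, -1), (45, 1), (45, -1), (60, 1), (60, -1), (75, 1), (75, -1), (90, 1), (90, -1), (105, 1), (105, -1), (120, 1), (120, -1), (135, 1), (135, -1), (150, 1), (150, -1), (165, 1), (165, -1)]
40 85 [(-180, 1), (-180, -1), (-165, 1), (-165, -1), (-150, 1), (-150, -1), (-135, 1), (-135, -1), (-120, 1), (-120, -1), (-105, 1), (-105, -1), (-90, 1), (-90, -1), (-75, 1), (-75, -1), (-60, 1), (-60, -1), (-45, 1), (-45, -1), (-30, 1), (-30, -1), (-15, 1), (-15, -1), (15, 1), (15, -1), (30, 1), (30, -1), (45, 1), (45, -1), (60, 1), (60, -1), (75, 1), (75, -1), (90, 1), (90, -1), (105, 1), (105, -1), (120, 1), (120, -1), (135, 1), (135, -1), (150, 1), (150, -1), (165, 1), (165, -1)]
```

```bash
cat >> h.py <<'E'
UP=np.array([0,0,1.])
def unit(deg): a=np.radians(deg); return np.array([np.cos(a),np.sin(a),0])
def grasp(p0,x,n,xs,lean,hft,sg):
    """TCP pose for fingertips at xs along spatula, hft above underside; lean>0: gripper body leans to handle end"""
    r=np.radians(lean); zt=-n*np.cos(r)+x*np.sin(r); X=sg*np.cross(n,x)
    return p0+x*xs+n*hft-.178*zt, R.from_matrix(np.c_[X,np.cross(zt,X),zt]).as_quat(), zt
tip0=np.array([.621,-.004,0]); dir0=unit(176.5); p00=tip0-.11*dir0
slab=np.array([.4502,-.0122,.008]); slabyaw=3.06; dirS=unit(90+slabyaw)
cup=np.array([.466,-.339,0])
def dip(cup,steep,az,h):  # spatula frame with underside tip h above floor; handle leans to az
    s=np.radians(steep); H=unit(az); x=-H*np.cos(s)-UP*np.sin(s); n=np.cos(s)*UP-H*np.sin(s)
    return x,n
E
python3 - <<'E'
from h import *
from cell import env, imaging
for sg in (1,-1):
    for nm,a in (("rack",(p00,dir0,UP,36,-30)),("slab",(slab,dirS,UP,36,-30)),("re",(slab,dirS,UP,-55,20))):
        p,q,z=grasp(*a[:3],a[3]/1000,a[4],.008,sg); j=env.solve_ik(p,q); print(sg,nm,None if j is None else np.round(j,2))
    x,n=dip(cup,72,-90,0); p,q,z=grasp(np.r_[cup[:2],.008]-.11*x,x,n,-.055,20,.007,sg);j=env.solve_ik(p,q); print(sg,"dip",None if j is None else np.round(j,2))
sg=-1
p,q,z=grasp(p00,dir0,UP,.036,-30,.008,1); j1=env.solve_ik(p-.15*z,q)
p,q2,z=grasp(p00,dir0,UP,.036,-30,.008,-1); j2=env.solve_ik(p-.15*z,q2)
print(j1,j2,env.get_joints())
E
```

```text
1 rack [-0.12  0.64  0.02  2.08  2.5   0.12  2.06]
1 slab [-0.47  0.61 -0.11  2.13  0.73  0.83  2.01]
1 re [-0.43  0.91  1.14  2.15 -1.17  1.26 -1.65]
1 dip [-0.02  0.48  0.13  2.15  1.24  0.91  2.23]
-1 rack [ 0.51  0.84 -0.88  2.03  1.77  0.65 -0.1 ]
-1 slab [-0.92  0.66  0.51  2.17  0.29  0.62 -0.68]
-1 re [-0.    0.6   0.4   2.12 -0.8   0.79  1.07]
-1 dip [-0.59  0.7   0.99  2.19  0.84  0.43 -0.55]
[-0.33156796  0.32207174  0.23783403  2.19407749  0.15243286  0.11957911
 -1.90370592] [-0.30773665  0.32108472  0.20800701  2.19228393  0.23549871  0.12263232
  1.15616123] [-1.23358309  0.43503897  0.02497229  1.57386209 -0.01161024  1.13398535
 -0.07511688]
```

Run:
```python
from h import *
from cell import env, imaging
env.set_gripper(.06)
p,q,z=grasp(p00,dir0,UP,.062,-10,.0045,-1)
env.reach(p-.13*z,q)
pos,o=env.get_position(),env.get_ee_rot(); s=imaging.snapshot("wrist")
T=np.eye(4);T[:3,:3]=R.from_quat(o).as_matrix();T[:3,3]=pos; T=T@s["mount"]
np.savez("w1.npz",img=s["img"],mtx=s["mtx"],T=T)
im=s["img"][:,:,::-1].copy()
cv2.imwrite("pics/w1.png",cv2.resize(im,(800,600),interpolation=cv2.INTER_CUBIC))
c=np.linalg.inv(T)@np.r_[tip0[:2],.005,1]; print("pred tip px800",(s["mtx"]@c[:3]/c[2]*1.5625)[:2].round(0)); print(env.get_t(),env.get_joints().round(2),env.get_force().round(1))
```

```text
pred tip px800 [391. 209.]
3.3667 [-0.27  0.47  0.25  1.81 -0.14  0.7   1.56] [ 0.3 -0.   0.3]
```

View pics/w1.png

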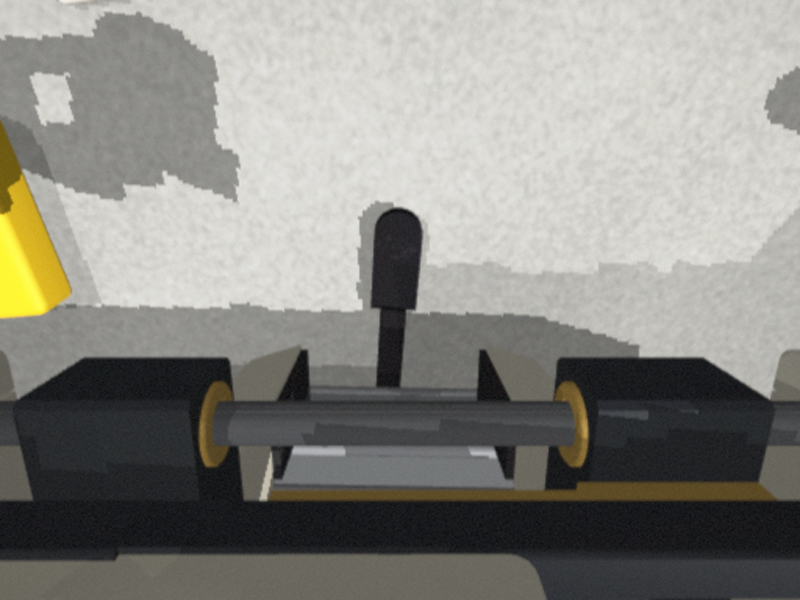

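Wrist view: spatula tip at (398,207), blade shoulders at (371,306) and (416,309). The prediction was (391,209). The blade is between the fingers with the rack behind them. I'll refine the position, grip the blade and draw it out.

Run:
```python
from h import *
from cell import env, imaging
w=np.load("w1.npz"); f=lambda u,v,z:pix2w(w["mtx"],w["T"],(u+.5)/1.5625-.5,(v+.5)/1.5625-.5,z)
tip=f(398,207,.007); a=f(371,306,.01);b=f(416,309,.01); hd=(f(377,386,.014)+f(404,386,.014))/2; m=(a+b)/2
d=tip-hd; ang=np.degrees(np.arctan2(d[1],d[0])); print(tip,m,hd,"blade",np.linalg.norm((tip-m)[:2]),"w",np.linalg.norm(a-b),ang)
x=unit(ang); p0=np.r_[((tip[:2]-x[:2]*.11)+(m[:2]-x[:2]*.048))/2,0]
p,q,z=grasp(p0,x,UP,.062,-10,.0045,-1)
env.reach(p-.08*z,q); env.move_l(p,.1,q); print("down",env.get_force().round(1))
env.set_gripper(0); print("w",env.get_grip_width(),env.get_force().round(1))
env.move_l(p+x*.095+UP*.002,.1); print(env.get_force().round(1))
env.move_l(p+x*.155+UP*.03,.12); print(env.get_force().round(1),env.get_grip_width())
env.move_l(p+x*.155+UP*.12,.15)
s=imaging.snapshot("scene"); cv2.imwrite("pics/s2.png",s["img"][:,:,::-1]); print(env.get_t(),env.get_joints().round(2))
pp,qq,_=grasp(slab+UP*.1,dirS,UP,.062,-10,.0045,-1); print(env.solve_ik(pp,qq))
```

```text
[ 6.19456249e-01 -1.68257423e-04  7.00000000e-03] [ 0.68152534 -0.00645421  0.01      ] [ 0.73730183 -0.01183007  0.014     ] blade 0.06238657993501868 w 0.027855509174255996 174.34849962188613
down [-0.   0.1  0.1]
w 0.027440932152040607 [-0.5 -0.1  2.2]
[ 0.6  1.2 -0.1]
[ 0.3 -0.1 -0. ] 0.02732767882667498
7.8583 [-0.42  0.29  0.32  2.14 -0.1   0.56  1.44]
[-0.96367679  0.39156265  0.77905119  2.15430826 -0.14820738  0.73662364
 -0.05488013]
```

View pics/s2.png

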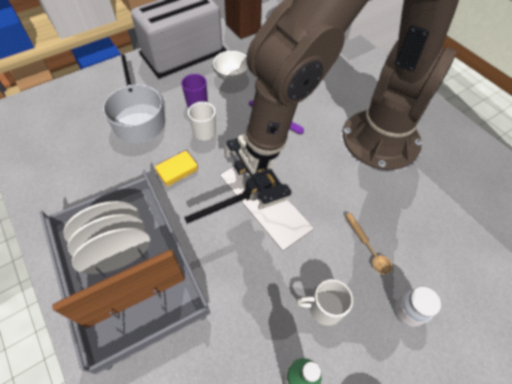

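The spatula is out and held level by the blade, clear of the rack; nothing else has moved. Next I set it on the slab and regrip the handle.

Run:
```python
from h import *
from cell import env, imaging
p,q,z=grasp(slab,dirS,UP,.062,-10,.0045,-1)
env.reach(p+UP*.1,q); print(env.get_t()); env.move_l(p+UP*.012,.12); env.move_l(p+UP*.001,.04); print(env.get_force().round(1))
env.set_gripper(.05); env.move_l(p-z*.05,.15); print(env.get_t(),env.get_joints().round(2))
# hover over the handle for the regrasp
p,q,z=grasp(slab,dirS,UP,-.055,20,.003,-1); env.reach(p-z*.1,q)
pos,o=env.get_position(),env.get_ee_rot(); s=imaging.snapshot("wrist")
T=np.eye(4);T[:3,:3]=R.from_quat(o).as_matrix();T[:3,3]=pos; T=T@s["mount"]
np.savez("w2.npz",img=s["img"],mtx=s["mtx"],T=T)
t=imaging.snapshot("top"); np.savez("top2.npz",**t)
A=cv2.resize(s["img"],(400,300)); B=cv2.resize(t["img"][150:300,150:400],(800,480),interpolation=cv2.INTER_CUBIC)
cv2.imwrite("pics/w2.png",cv2.resize(s["img"][:,:,::-1],(800,600))); cv2.imwrite("pics/t2.png",B[:,:,::-1])
print(env.get_t(),env.get_joints().round(2),env.get_force().round(1))
```

```text
9.2
[ 0.1 -0.2 -0.9]
11.5833 [-0.91  0.49  0.7   2.19 -0.24  0.62 -0.01]
12.9083 [ 0.04  0.45  0.42  2.03 -0.6   0.97  0.91] [ 0.7  0.6 -0. ]
```

View pics/w2.png

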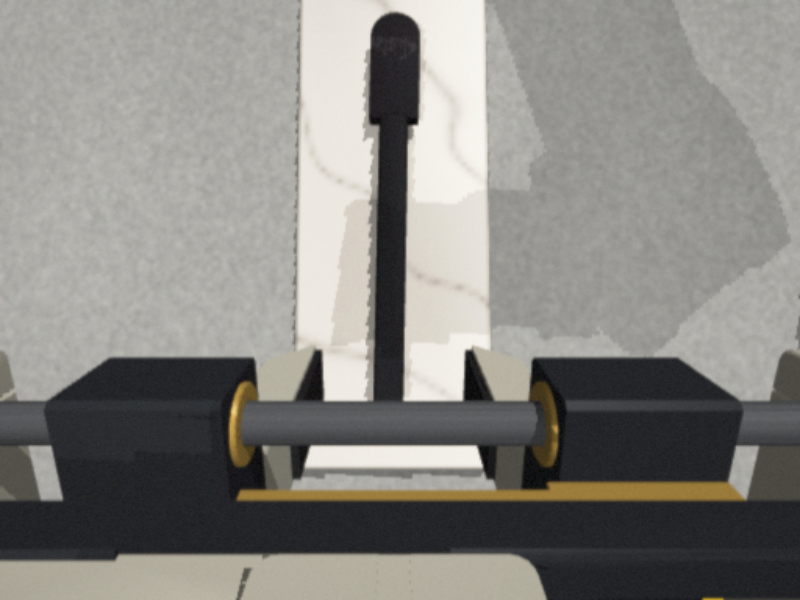

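Spatula lies on the slab: tip (395,13), shoulders (368,124) and (420,124), handle edges (375,390) and (403,390). It's nearly centred between the slab's edges (297 to 488). I'll regrip the handle and go above the cup.

Run:
```python
from h import *
from cell import env, imaging
import json
w=np.load("w2.npz"); f=lambda u,v,z:pix2w(w["mtx"],w["T"],(u+.5)/1.5625-.5,(v+.5)/1.5625-.5,z)
tip=f(395,13,.015); m=(f(368,124,.018)+f(420,124,.018))/2; hd=(f(375,390,.022)+f(403,390,.022))/2
sl=[f(299,100,.008),f(486,100,.008),f(297,330,.008),f(489,330,.008)]
print("slab mids",(sl[0]+sl[1])/2,(sl[2]+sl[3])/2,"end",f(392,470,.008),"w",np.linalg.norm(sl[0]-sl[1]))
d=tip-hd; ang=np.degrees(np.arctan2(d[1],d[0])); x=unit(ang); print(tip,m,hd,ang,np.linalg.norm((tip-m)[:2]))
p0=np.r_[((tip-x*.11)+(m-x*.048))[:2]/2,.008]; print("p0",p0)
p,q,z=grasp(p0,x,UP,-.055,20,.0055,-1)
env.move_l(p,.1,q); print(env.get_force().round(1)); env.set_gripper(0); print("w",env.get_grip_width(),env.get_force().round(1))
env.move_l(p+UP*.04,.1); b=env.get_force(); print(b.round(1))
env.move_l(p+UP*.25,.2)
xd,n=dip(cup,75,-90,0)
tp=np.r_[cup[0],cup[1]+.011,.125]            # spatula_tip target
pd,qd,zd=grasp(tp-.005*n-.11*xd,xd,n,-.055,20,.0055,-1)
j=env.solve_ik(pd,qd); j2=env.solve_ik(pd-UP*.12,qd); print(j,j2,env.get_joints().round(2))
env.reach(pd,qd); json.dump(dict(pd=pd.tolist(),qd=qd.tolist()),open("d.json","w"))
pos,o=env.get_position(),env.get_ee_rot(); s=imaging.snapshot("wrist"); t=imaging.snapshot("scene"); tt=imaging.snapshot("top")
T=np.eye(4);T[:3,:3]=R.from_quat(o).as_matrix();T[:3,3]=pos; T=T@s["mount"]
np.savez("w3.npz",img=s["img"],mtx=s["mtx"],T=T); np.savez("s3.npz",**t); np.savez("t3.npz",**tt)
o=np.vstack([np.hstack([cv2.resize(s["img"],(400,300)),cv2.resize(tt["img"][150:255,290:430],(400,300),interpolation=cv2.INTER_CUBIC)]),np.hstack([cv2.resize(t["img"][60:195,140:320],(400,300),interpolation=cv2.INTER_CUBIC),cv2.resize(t["img"],(400,300))])])
cv2.imwrite("pics/d3.png",o[:,:,::-1])
for nm,P in (("tip",tp),("rim",np.r_[cup[:2],.09])):
  for k,M,E in (("w",s["mtx"],T),("top",tt["mtx"],tt["extrinsics"]),("sc",t["mtx"],t["extrinsics"])):
    c=np.linalg.inv(E)@np.r_[P,1]; print(nm,k,(M@c[:3]/c[2])[:2].round(1))
print(env.get_t(),env.get_force().round(2),env.get_grip_width())
```

```text
slab mids [0.44522666 0.04874461 0.008     ] [ 0.45264672 -0.08400015  0.008     ] end [ 0.45623287 -0.16026035  0.008     ] w 0.10834386583524006
[0.44414806 0.09680156 0.015     ] [0.44715336 0.03002005 0.018     ] [ 0.45233217 -0.11558228  0.022     ] 92.20677464568004 0.06684909789404155
p0 [ 0.44869268 -0.01553061  0.008     ]
[ 0.4 -0.1  0.8]
w 0.015585301908318902 [ 0.7 -0.4  2.1]
[-0.6  0.1 -1. ]
[-0.42431039  0.33614282  0.57828019  2.09632361  1.03380537  0.9436388
 -0.60260914] [-0.48266026  0.61665789  0.7131051   2.19947398  1.10678585  0.64089131
 -0.86816724] [-0.1   0.22  0.48  1.89 -0.44  1.25  0.6 ]
tip w [254.1 -40.3]
tip top [356.6 202.1]
tip sc [201.5 104.2]
rim w [254.  -59.7]
rim top [356.6 202.8]
rim sc [201.  110.5]
17.8917 [-0.16 -0.19  0.06] 0.015627699231830886
```

View pics/d3.png

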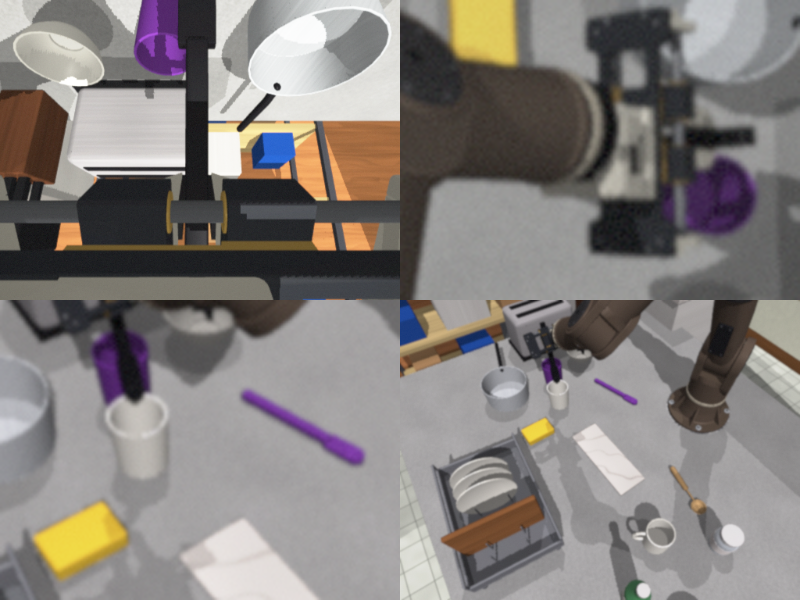

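Run:
```python
from h import *
a=np.load("scene.npz")["img"][90:150,170:235,::-1]; b=np.load("s3.npz")["img"][90:150,170:235,::-1]
z=lambda i:cv2.resize(i,(400,369),interpolation=cv2.INTER_CUBIC)
cv2.imwrite("pics/z3.png",np.hstack([z(a),z(b)]))
```

```text
(no output)
```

View pics/z3.png

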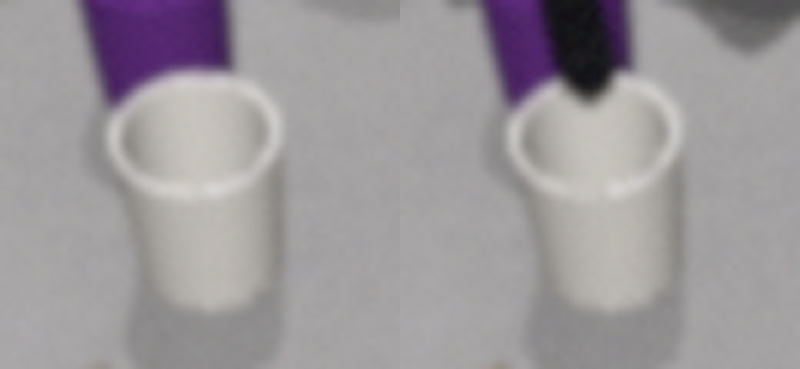

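The cup hasn't moved. Its rim centre at (195,132) and the spatula tip at (589,103) agree with the predictions to about 1–2 px, so I lower with force checks.

```bash
cat > t.py <<'E'
from h import *
from cell import env, imaging
import json
d=json.load(open("d.json")); pd=np.array(d["pd"])
def F(): return np.mean([env.get_force() for _ in range(3)],0)
f0=F(); env.move_l(pd-UP*.06,.1); print("mid",(F()-f0).round(2)); env.move_l(pd-UP*.106,.06); env.sleep(.2); b=F(); print("base",(b-f0).round(2),env.get_position()[2]-pd[2])
h=.106
while h<.124:
    h+=.001; env.move_l(pd-UP*h,.02); env.sleep(.05); f=F()-b
    print(round(h,4),f.round(2))
    if f[2]>1.2 or np.linalg.norm(f)>4: break
env.sleep(1.5); print("hold",(F()-b).round(2),(env.get_position()-pd).round(4),env.get_t())
s=imaging.snapshot("scene"); np.savez("s4.npz",**s)
cv2.imwrite("pics/z4.png",cv2.resize(s["img"][70:160,150:270,::-1],(800,600),interpolation=cv2.INTER_CUBIC))
E
python3 t.py
```

```text
mid [ 0.15  0.47 -0.72]
base [-0.15  0.2  -0.96] -0.10571101499867774
0.107 [ 0.5  -0.37  0.06]
0.108 [-0.2   0.18  0.07]
0.109 [-0.73  0.02 -0.14]
0.11 [ 1.16 -0.23 -0.11]
0.111 [ 0.83 -1.39  0.63]
0.112 [ 0.57 -0.52 -0.24]
0.113 [1.03 0.11 1.23]
hold [ 0.29 -1.09  0.9 ] [-0.    -0.    -0.113] 23.3583
```

View pics/z4.png

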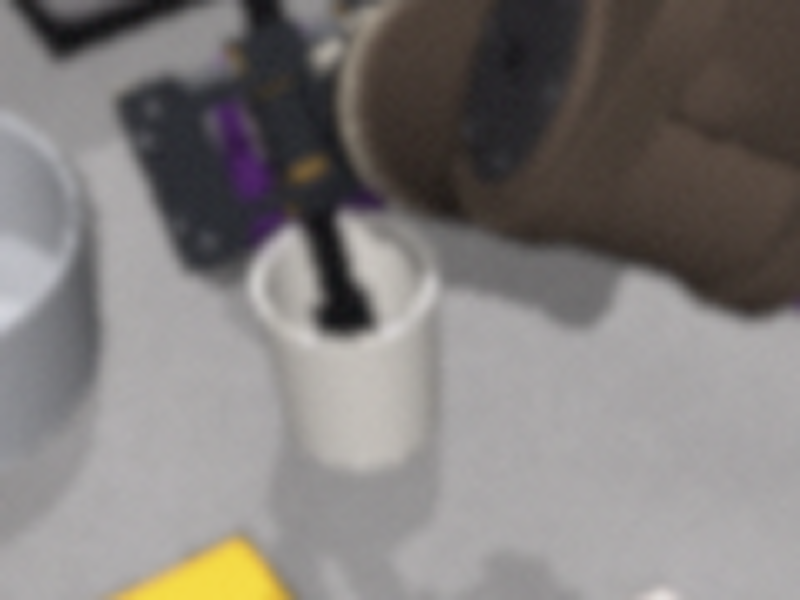

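The blade is in the cup, shoulder visible at (345,305), cup upright. The force noise is about 1 N and the nominal floor is 4–5 mm lower, so contact isn't certain. I continue with averaged readings.

Run:
```python
from h import *
from cell import env, imaging
import json
pd=np.array(json.load(open("d.json"))["pd"])
def F():
    o=[]
    for _ in range(12): env.sleep(.02); o.append(env.get_force())
    return np.mean(o,0)
env.move_l(pd-UP*.109,.03); b=F(); h=.111; print(b.round(2))
while h<.1235:
    h+=.001; env.move_l(pd-UP*h,.02); f=F()-b
    print(round(h,4),f.round(2),round(env.get_position()[2]-pd[2],4))
    if f[2]>1.5 or np.linalg.norm(f)>4: break
env.sleep(1.5); print("hold",(F()-b).round(2),env.get_grip_width(),env.get_t())
```

```text
[-0.04  0.15 -0.61]
0.112 [-0.08 -0.21 -0.13] -0.112
0.113 [ 0.13 -0.39  0.05] -0.113
0.114 [ 0.24 -0.07  0.02] -0.114
0.115 [ 0.08 -0.18  0.08] -0.115
0.116 [-0.11 -0.09  0.06] -0.116
0.117 [0.06 0.05 0.65] -0.117
0.118 [ 0.08 -1.25  5.84] -0.1176
hold [ 0.18 -1.14  6.02] 0.015613422375505443 28.7917
```

Clear contact: Fz jumps to about 6 N exactly at the nominal floor depth. I ease to a lighter touch, hold, lift out and lay it on the slab.

Run:
```python
from h import *
from cell import env, imaging
import json
pd=np.array(json.load(open("d.json"))["pd"])
def F():
    o=[]
    for _ in range(10): env.sleep(.02); o.append(env.get_force())
    return np.mean(o,0)
env.move_l(pd-UP*.1174,.02); env.sleep(1.2); print("light hold",F().round(2))
env.move_l(pd-UP*.05,.08); print(F().round(2)); env.move_l(pd+UP*.02,.12)
S=np.array([.4494,-.0115,.008]); x=unit(93.1)
p,q,z=grasp(S,x,UP,-.055,20,.0055,-1)
env.reach(p+UP*.22,q); env.move_l(p+UP*.02,.15); b=F(); h=.006; env.move_l(p+UP*h,.06)
while h>-.002:
    h-=.001; env.move_l(p+UP*h,.03); f=F()-b
    if f[2]>1.0: break
print("h",h,f.round(2)); env.set_gripper(.04); env.move_l(p-z*.08,.15); 
pos,o=env.get_position(),env.get_ee_rot(); s=imaging.snapshot("wrist")
T=np.eye(4);T[:3,:3]=R.from_quat(o).as_matrix();T[:3,3]=pos; np.savez("w5.npz",img=s["img"],mtx=s["mtx"],T=T@s["mount"])
env.move_l(env.get_position()+UP*.2,.25)
print(env.get_t()); env.move_joints([-1.234,.434,.025,1.573,-.012,1.134,-.075])
t=imaging.snapshot("top"); np.savez("t5.npz",**t); print(env.get_t(),env.get_force().round(1))
cv2.imwrite("pics/w5.png",cv2.resize(s["img"][:,:,::-1],(640,480))); cv2.imwrite("pics/t5.png",cv2.resize(t["img"][:,:,::-1],(800,600),interpolation=cv2.INTER_CUBIC))
```

```text
light hold [-0.1  -0.99  4.19]
[ 0.46  0.   -0.73]
h 0.0 [-0.07 -0.52  3.02]
40.5
43.0167 [0.5 0.4 1. ]
```

View pics/t5.png

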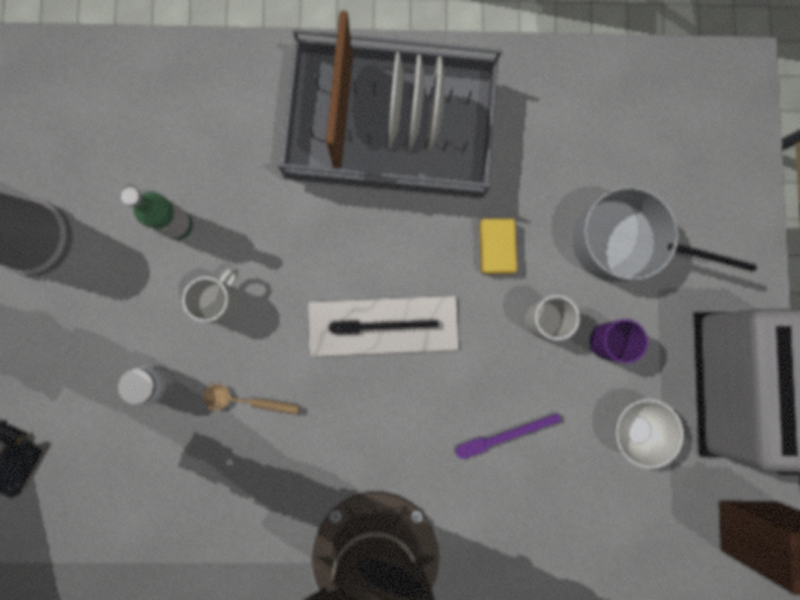

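The spatula lies flat along the slab's middle, from (330,328) to (440,323), with the slab centre at (383,326). Every other object is at its original pixels and the arm is clear, so I hand in.

```bash
python3 -c "
from cell import env
env.close_job()"
```

```text
the job is handed in; nothing more can be done
```

The job is done and handed in, at about 43 s of the 64 s allowed.

- **Drawing it out:** I drew the black spatula out from under the rack by its blade. I then set it down briefly on the slab so I could regrip it by the handle.
- **Dip:** I lowered it at 75° into the white cup without a handle until the tip touched the bottom. It stayed there about 3 s, first at about 6.5 N and then eased to about 5 N. The first stop on the way down was force noise, about 5 mm above the floor. With averaged readings, contact came at the expected depth.
- **Laying down:** I lifted it out and laid it flat along the middle of the slab.

**Last checks:** The final top view shows the spatula within a few millimetres of the slab's centre line and aligned with it. The cup and all the other things are where they started, and the arm is back at its start pose, touching nothing. No check failed.

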